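# Kit the camera-head parts into the colour-coded caddy

### The arm

A 6-joint arm with a two-finger parallel gripper is mounted at the origin on the work surface. World frame = base frame: x ahead of the robot, y to its left, z up, the work surface at z = 0. Lengths are in mm, angles in rad, forces in N, time in s.
With the tool pointing down it reaches from about 275 to 750 mm from the base axis. Payload 10.2 kg.
Tool frame: the origin (TCP) lies at the very end of the fingers, on their centre line; the grasp point (between the pads) lies 19 mm behind it; z points along the fingers, y is the line along which they close (so a half turn about z gives the same grasp; the last joint's range is limited). The gripper opens to 85 mm and grips with 20 to 120 N. Pads are 22 mm wide; open, the fingers measure 114 mm over their backs; the gripper's body (76 mm by 85 mm) begins 54 mm behind the grasp point. The pads swing forward as they close: fully open they stand 13 mm farther back than shut.
Start: joints at [-1.373, 0.313, 1.498, -0, 1.331, -0.223], TCP at [214.446, -479.212, 206.494] pointing down, gripper open.
Joint ranges: [-2.94, 2.94], [-0.97, 2.17], [0.19, 2.56], [-1.23, 4.37], [0.02, 3.11], [-2.88, 2.88]. Speed limits (rad/s): [2.39, 2.39, 3.01, 3.14, 3.14, 3.14].

### API

Orientations are given as a unit quaternion [w, x, y, z].
In Python, from rig import ctrl gives the robot as it stands.
- The arm moves only by the tool step_arm, never from a script. Its argument "increments" is a list of rows, each a list of 3 entries, a list of its own where there are three numbers: the shift along the tool's x, y, z in cm, then the turn, a rotation vector about the tool's x, y, z in degrees, then the opening in per cent of the stroke, from 0 (shut) to 100 (fully open). A call has 1 to 8 rows; each row is the pose to reach, as a shift and turn from the pose commanded when the call began, along the tool's axes at that moment; what a row does not reach only later rows make up. A row lasts 1/8 s, in which the tool goes at most 62.5 mm and 10.7 degrees, less where a joint would pass 70% of its speed; a pose out of reach is approached as far as the arm can. A call with a gripper value outside its range is refused whole. The fingers move at their own pace and stop on an object; "squeeze" is the grip in N (left out, the last holds). Time passes only in rows, so rows that repeat a pose let the fingers close. It gives the time, the measured TCP pose, the force, the opening and the grip force at its end, in the units of the state.
- ctrl.sense(): the state, without advancing time (a new reading comes with each control period).
- ctrl.capture(name): name is "scene" or "top" or "wrist"; returns a dict with "img" (420x560x3 uint8, red, green, blue), "fx", "fy", "cx", "cy" (pixels), "k1" (the pictures are not rectified: a ray, as slopes to the right and down, at radius r is drawn at 1 + k1 r^2 times it, then the intrinsics apply), "extrinsics" (4x4, takes a point from camera to world coordinates). Camera axes: x right, y down, z forward; pixel columns grow to the right and rows downward; lengths in mm; the calibration is good to about 2 mm. A picture is of the moment at which its call begins. There is no depth.
- ctrl.finish_job(): hands the job in; it is judged then, once.
The state is a dict: "time_s": time; "joints": joint angles; "dq": joint speeds; "tau": joint torques, N m; "eef_pos": TCP position; "ee_rot": TCP orientation; "force": force on the tool from outside, world axes, zero at the start; "wrist_torque": the same for the moment, N m; "grip_width": opening from 0.0 (shut) to 1.0 (fully open); "grip_force": force on a finger pad.
Only numpy, scipy, OpenCV 4.12 (cv2) and the standard library are available. Lean on these libraries where they do the work, as an engineer would, in place of code of your own. Each camera call takes 0.05 s, during which the arm holds its last target. There are 200 camera calls.

### The job

Kit the parts for the next camera head into the caddy: the lens barrel with the blue glass goes in the white pocket, the bare silver heat sink in the yellow pocket, the brass bushing in the green pocket and the motor in the red pocket, each standing upright and flat on the floor of its pocket. The lens barrel with the amber glass and the black heat sink belong to another model: leave them standing where they are.

Things in the scene. Friction and masses are not known exactly. Their poses are not given: they have to be found in the camera images.
- lens_blue: Lens barrel to be kitted: black cylinder 42 mm in diameter and 46 mm tall with a silver band at 33 to 38 mm height and a round blue glass face on top. Origin: centre of its underside, z up. Starts upright on the table at any yaw, at least 80 mm (centre to centre) from any other upright thing. 
- sink_silver: Heat sink to be kitted: bare silver aluminium square block 40 x 40 mm, 38 mm tall, with a 10 mm thick base and five upright 4 mm fins running along its x; it may be gripped across either pair of sides. Origin: centre of its underside, z up. Starts upright on the table at any yaw, at least 80 mm (centre to centre) from any other upright thing. 
- bushing: Brass bushing to be kitted: stepped brass cylinder, 34 mm in diameter up to 30 mm height, then 26 mm in diameter up to 42 mm, with a black dot on top. Grip it by the wide part. Origin: centre of its underside, z up. Starts upright on the table at any yaw, at least 80 mm (centre to centre) from any other upright thing. 
- motor: Small motor to be kitted: square body 42 x 42 mm, 36 mm tall, black between two silver end plates, with a 6 mm shaft standing up from its middle to 56 mm height. Sides along its x and y. Origin: centre of its underside, z up. Starts upright on the table at any yaw, at least 80 mm (centre to centre) from any other upright thing. 
- lens_amber: Look-alike, to be left: black cylinder 42 mm in diameter and 46 mm tall with a silver band at 33 to 38 mm height and a round amber glass face on top. Origin: centre of its underside, z up. Starts upright on the table at any yaw, at least 80 mm (centre to centre) from any other upright thing. 
- sink_black: Look-alike, to be left: black square block 40 x 40 mm, 38 mm tall, with a 10 mm thick base and five upright 4 mm fins running along its x; it may be gripped across either pair of sides. Origin: centre of its underside, z up. Starts upright on the table at any yaw, at least 80 mm (centre to centre) from any other upright thing. 
- pocket_white: White pocket: fixed open tray of white plastic, one of four in a two by two block (centres 98 mm apart) on a black caddy plate, at any of the four places; 78 x 78 mm outside, 72 x 72 mm inside, floor 3 mm thick, walls 3 mm thick, rim 14 mm above its underside. Origin: centre of its underside, 4 mm above the table; x and y along its sides, z up.
- pocket_yellow: Yellow pocket: fixed open tray of yellow plastic, one of four in a two by two block (centres 98 mm apart) on a black caddy plate, at any of the four places; 78 x 78 mm outside, 72 x 72 mm inside, floor 3 mm thick, walls 3 mm thick, rim 14 mm above its underside. Origin: centre of its underside, 4 mm above the table; x and y along its sides, z up.
- pocket_green: Green pocket: fixed open tray of green plastic, one of four in a two by two block (centres 98 mm apart) on a black caddy plate, at any of the four places; 78 x 78 mm outside, 72 x 72 mm inside, floor 3 mm thick, walls 3 mm thick, rim 14 mm above its underside. Origin: centre of its underside, 4 mm above the table; x and y along its sides, z up.
- pocket_red: Red pocket: fixed open tray of red plastic, one of four in a two by two block (centres 98 mm apart) on a black caddy plate, at any of the four places; 78 x 78 mm outside, 72 x 72 mm inside, floor 3 mm thick, walls 3 mm thick, rim 14 mm above its underside. Origin: centre of its underside, 4 mm above the table; x and y along its sides, z up.

How it is judged (in metres and radians):
At the end, for the whole second after the job is handed in: Each of the four parts on the floor of its own pocket (underside at most 6 mm above the pocket's), centre within 21 mm of the pocket's along each side, upright within 0.12 rad, at rest; amber lens and black heat sink upright and within 30 mm of their starts (x of lens_blue in the frame of pocket_white between -0.021 and 0.021 m and y of lens_blue in the frame of pocket_white between -0.021 and 0.021 m and z of lens_blue in the frame of pocket_white between 0 and 0.006 m and angle between each of lens_blue, sink_silver, bushing, motor, lens_amber, sink_black's own z axis and vertical below 0.12 rad and linear speed of each of lens_blue, sink_silver, bushing, motor below 0.02 m/s and x of sink_silver in the frame of pocket_yellow between -0.021 and 0.021 m and y of sink_silver in the frame of pocket_yellow between -0.021 and 0.021 m and z of sink_silver in the frame of pocket_yellow between 0 and 0.006 m and x of bushing in the frame of pocket_green between -0.021 and 0.021 m and y of bushing in the frame of pocket_green between -0.021 and 0.021 m and z of bushing in the frame of pocket_green between 0 and 0.006 m and x of motor in the frame of pocket_red between -0.021 and 0.021 m and y of motor in the frame of pocket_red between -0.021 and 0.021 m and z of motor in the frame of pocket_red between 0 and 0.006 m and distance of each of lens_amber, sink_black from where it was at the start of the episode below 0.03 m); the robot touches nothing.
It fails at once if the amber lens barrel is moved by more than 30 mm or tipped over (distance of lens_amber from where it was at the start of the episode above 0.03 m or angle between lens_amber's own z axis and vertical above 0.5 rad).
It fails at once if the black heat sink is moved by more than 30 mm or tipped over (distance of sink_black from where it was at the start of the episode above 0.03 m or angle between sink_black's own z axis and vertical above 0.5 rad).
It also fails if it takes over 112 s, if anything falls off the work surface, if the arm or the gripper's body presses on something with over 40 N, if the wrist force passes 120 N, or if a joint passes its speed limit or range.

## Working session

There is one attempt and no reset: what is moved stays moved. The work goes in short steps, Python scripts to look and compute and a tool call to move; the robot and the scene stay as the last step left them, time stands still between calls to the robot, and variables do not carry over. Pictures are saved under pics/ and viewed, at most 14 in all, crops included, and the job is handed in when it is done.

Besides the shell and the picture viewer there is one more tool, called after ">>>" as name(argument=value, ...) on one line, values as JSON. step_arm: Moves the arm, as the interface text tells. Its arguments: {"type":"object","properties":{"increments":{"type":"array"},"squeeze":{"type":"number"}},"required":["increments"]}

```bash
ls; mkdir -p pics; cat > h.py <<'E'
import numpy as np, cv2
from rig import ctrl
def cap(name,fn=None):
    c=ctrl.capture(name)
    if fn: cv2.imwrite('pics/'+fn,c['img'][:,:,::-1])
    return c
def ray(c,u,v):
    K=np.array([[c['fx'],0,c['cx']],[0,c['fy'],c['cy']],[0,0,1.]])
    x,y=cv2.undistortPoints(np.array([[[u,v]]],float),K,np.array([c['k1'],0,0,0,0.]))[0,0]
    E=np.array(c['extrinsics']); return E[:3,3],E[:3,:3]@np.array([x,y,1])
def onz(c,u,v,z):
    o,d=ray(c,u,v); return o+d*(z-o[2])/d[2]
E
python3 - <<'E'
from h import *
for n in('top','scene'):
    c=cap(n,n+'0.png'); print(n,c['fx'],c['k1'],np.round(c['extrinsics'],2).tolist())
s=ctrl.sense(); print(s)
E
```

```text
pics
top 544.8640775924404 0.032474995941429545 [[-0.03, -1.0, 0.07, 414.57], [-1.0, 0.03, 0.01, -62.92], [-0.01, -0.07, -1.0, 1494.0], [0.0, 0.0, 0.0, 1.0]]
scene 385.16468574877325 -0.031741671728810886 [[0.63, 0.41, -0.66, 1054.49], [0.78, -0.31, 0.55, -510.96], [0.02, -0.86, -0.51, 470.1], [0.0, 0.0, 0.0, 1.0]]
{'time_s': 0.1, 'joints': array([-1.37342988e+00,  3.13416154e-01,  1.49833889e+00,  3.26095173e-05,
        1.33096606e+00, -2.23427652e-01]), 'dq': array([ 0.00011193, -0.00163479, -0.00230769,  0.00088058, -0.00181344,
       -0.00029423]), 'tau': array([ 2.74523656e-03, -4.12901115e+01, -2.60141301e+01, -2.15108489e-04,
        3.01436485e-03,  1.31868042e-06]), 'eef_pos': array([ 214.39099896, -478.96973825,  205.98936125]), 'ee_rot': array([-5.63972549e-04,  9.77948723e-01,  2.08844382e-01,  2.31865629e-05]), 'force': array([ 0.51234731, -0.33696546, -0.43268369]), 'wrist_torque': array([-0.01826773,  0.0349117 , -0.00393773]), 'grip_force': 0.0, 'grip_width': 0.9977437980924863}
```

View pics/top0.png

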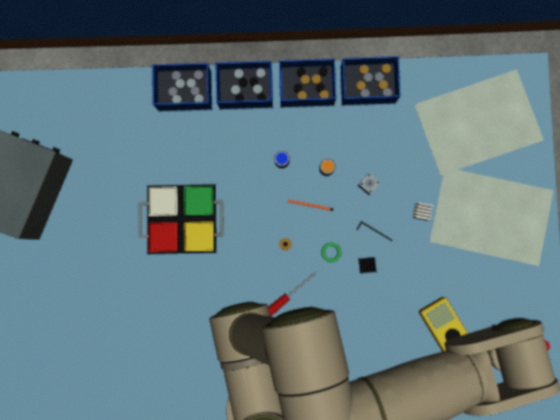

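View pics/scene0.png

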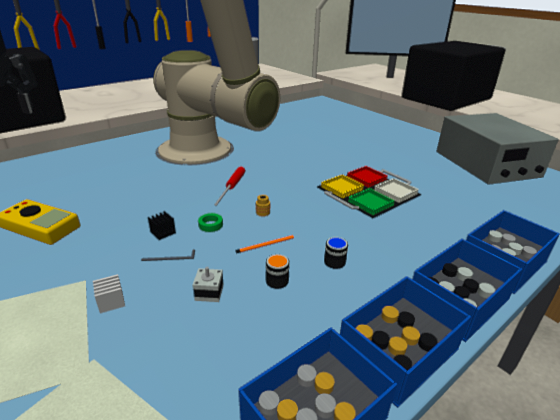

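Top view: blue lens (282,158), amber lens (328,166), motor (370,184), silver sink (423,212), bushing (285,244), black sink (368,265). Pockets are white (163,201), green (199,200), red (163,237) and yellow (199,237). The scene view agrees.

```bash
python3 - <<'E'
from h import *
c=cap('top'); im=c['img']; hsv=cv2.cvtColor(im,cv2.COLOR_RGB2HSV)
# anything unlike the blue table
table=cv2.inRange(hsv,(92,60,90),(112,160,255))
def blob(m,u,v,r):
    w=np.zeros_like(m); cv2.circle(w,(u,v),r,255,-1); m=m&w
    n,l,st,ce=cv2.connectedComponentsWithStats(m); i=1+np.argmax(st[1:,4]); 
    cn=max(cv2.findContours((l==i).astype(np.uint8),0,1)[0],key=cv2.contourArea)
    return ce[i],st[i,4],cv2.minAreaRect(cn)
for n,u,v,z,r in [('blue',282,158,46,9),('amber',328,166,46,9),('motor',370,184,36,14),('sinkS',423,212,38,14),('bush',285,244,30,12),('sinkB',368,265,38,14)]:
    if n=='blue': m=cv2.inRange(hsv,(113,150,60),(130,255,255))
    elif n=='amber': m=cv2.inRange(hsv,(5,120,100),(25,255,255))
    else: m=255-table
    p,a,r_=blob(m,u,v,r)
    q=onz(c,*p,z if n in('blue','amber') else z*.7)
    d=onz(c,p[0]+1,p[1],z)-onz(c,p[0],p[1],z)
    bp=[onz(c,*b,z)[:2] for b in cv2.boxPoints(r_[:])]
    e=bp[1]-bp[0]
    print(n,np.round(p,1),a,np.round(q,0),'sz',np.round(np.array(r_[1])*2.7),'edge yaw',round(np.degrees(np.arctan2(e[1],e[0]))%90,1))
for n,u,v,lo,hi in [('white',163,201,(0,0,150),(180,60,255)),('green',199,200,(45,100,60),(75,255,255)),('red',163,237,(0,150,90),(6,255,255)),('yellow',199,237,(18,120,120),(32,255,255))]:
    p,a,r_=blob(cv2.inRange(hsv,lo,hi),u,v,20); 
    bp=[onz(c,*b,15)[:2] for b in cv2.boxPoints(r_)]; e=bp[1]-bp[0]
    print(n,np.round(p,1),a,np.round(onz(c,*p,12)),np.round(np.array(r_[1])*2.7),round(np.degrees(np.arctan2(e[1],e[0]))%90,1))
E
```

```text
blue [281.5 158. ] 106 [669. -55.  46.] sz [27. 30.] edge yaw 88.1
amber [327.4 165.8] 111 [ 644. -177.   46.] sz [31. 29.] edge yaw 43.3
motor [368.7 183.2] 274 [ 596. -288.   25.] sz [43. 47.] edge yaw 47.5
sinkS [422.9 210.9] 305 [ 516. -430.   27.] sz [49. 46.] edge yaw 76.0
bush [285.  243.6] 162 [440. -57.  21.] sz [35. 38.] edge yaw 88.2
sinkB [367.1 264.7] 237 [ 377. -274.   27.] sz [40. 44.] edge yaw 5.4
white [162.9 201.2] 709 [566. 273.  12.] [73. 70.] 88.2
green [198.4 200.4] 882 [565. 176.  12.] [81. 81.] 0.4
red [163.  236.6] 842 [469. 275.  12.] [78. 76.] 88.2
yellow [198.7 236.3] 791 [467. 177.  12.] [76. 76.] 88.2
```

```bash
cat >> h.py <<'E'
from scipy.spatial.transform import Rotation as R
def to(x,y,z,yaw):
    s=ctrl.sense(); q=s['ee_rot']; A=R.from_quat([q[1],q[2],q[3],q[0]])
    B=R.from_euler('z',yaw,degrees=True)*R.from_euler('x',180,degrees=True)
    d=A.inv().apply(np.array([x,y,z])-s['eef_pos'])/10
    t=(A.inv()*B).as_rotvec(degrees=True)
    X=A.as_matrix()[:,0]; print('t',round(s['time_s'],2),'pos',np.round(s['eef_pos'],1),'yaw',round(np.degrees(np.arctan2(X[1],X[0])),1),'j6',round(s['joints'][5],2),'w',round(s['grip_width'],2),'F',np.round(s['force'],1),'gf',s['grip_force'])
    print('shift cm',np.round(d,2).tolist(),'turn',np.round(t,1).tolist())
E
python3 -c "
from h import *
to(500,-425,200,-14)
c=cap('wrist');s=ctrl.sense()
print(np.round(c['extrinsics'],2).tolist(),c['fx'])"
```

```text
t 0.15 pos [ 214.4 -479.   206.1] yaw 24.1 j6 -0.22 w 1.0 F [ 0.6 -0.3  0.4] gf 0.0
shift cm [28.27, 6.74, 0.61] turn [-0.1, 0.0, 38.1]
[[0.41, -0.87, -0.26, 280.86], [-0.91, -0.39, -0.12, -449.58], [-0.0, 0.29, -0.96, 375.28], [0.0, 0.0, 0.0, 1.0]] 336.9068323418987
```

>>> step_arm(increments=[[[4.5,1.1,0.5],[0,0,5],100],[[9.5,2.2,0.5],[0,0,11],100],[[15,3.5,0.5],[0,0,20],100],[[21,5,0.5],[0,0,29],100],[[28.3,6.7,0.6],[0,0,38],100],[[28.3,6.7,0.6],[0,0,38],100],[[28.3,6.7,0.6],[0,0,38],100]])

```text
time_s: 1.08
eef_pos: [500.2, -424.5, 199.9]
ee_rot: [-0.0, 0.993, -0.12, -0.0]
force: [-0.2, 0.2, -0.2]
grip_width: 1.001
grip_force: 0.0
```

```bash
python3 -c "
from h import *
to(500,-425,200,-14)
c=cap('wrist','w1.png')"
```

```text
t 1.07 pos [ 500.2 -424.5  199.9] yaw -13.8 j6 0.93 w 1.0 F [-0.2  0.2 -0.2] gf 0.0
shift cm [-0.01, 0.05, -0.01] turn [-0.0, 0.1, 0.2]
```

View pics/w1.png

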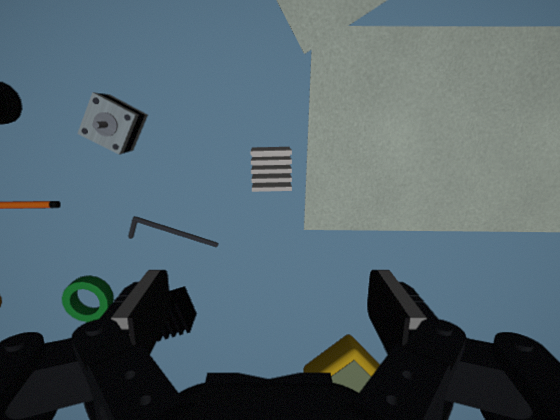

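Wrist view: the silver sink's fin tops are centred at (271,169), squared to the gripper. The motor's top is at (110,123). Next I'll measure both.

```bash
cat >> h.py <<'E'
def top(c,u,v,r,z,lo=(0,0,120),hi=(180,60,255)):
    """min-area rectangle of the mask near (u,v) as world centre, sides, yaw at height z"""
    hsv=cv2.cvtColor(c['img'],cv2.COLOR_RGB2HSV); m=cv2.inRange(hsv,lo,hi)
    w=np.zeros_like(m); cv2.circle(w,(u,v),r,255,-1); m&=w
    m=cv2.morphologyEx(m,cv2.MORPH_CLOSE,np.ones((9,9))); 
    cn=max(cv2.findContours(m,0,1)[0],key=cv2.contourArea)
    P=np.array([onz(c,*p,z)[:2] for p in cn[:,0]],np.float32)
    q=cv2.minAreaRect(P); print('centre',np.round(q[0],1),'size',np.round(q[1],1),'yaw',round(q[2]%90,1))
E
python3 -c "
from h import *
c=cap('wrist')
top(c,271,169,32,38)
top(c,110,123,40,36)
to(516,-430,19,-14)"
```

```text
centre [ 515.4 -430.6] size [40.  40.3] yaw 77.2
centre [ 596.5 -288.2] size [41.5 41.9] yaw 48.1
t 1.18 pos [ 498.9 -425.4  200.6] yaw -13.9 j6 0.93 w 1.0 F [0.3 0.6 0.6] gf 0.0
shift cm [1.77, 0.04, 18.16] turn [0.0, 0.0, 0.1]
```

>>> step_arm(increments=[[[1.6,0.0,6],[0,0,0],100],[[1.6,0.0,12],[0,0,0],100],[[1.6,0.0,17],[0,0,0],100],[[1.6,0.0,19.3],[0,0,0],100],[[1.6,0.0,19.3],[0,0,0],100],[[1.6,0.0,19.3],[0,0,0],30],[[1.6,0.0,19.3],[0,0,0],30],[[1.6,0.0,19.3],[0,0,0],30]], squeeze=45)

```text
time_s: 2.17
eef_pos: [516.0, -429.2, 9.2]
ee_rot: [0.001, 0.993, -0.121, 0.001]
force: [-2.3, 1.8, 4.3]
grip_width: 0.433
grip_force: 44.5
```

>>> step_arm(increments=[[[0,0,0],[0,0,0],20],[[0,0,0],[0,0,0],20],[[0,0,0],[0,0,0],20],[[0,0,-1],[0,0,0],20]])

```text
time_s: 2.68
eef_pos: [515.5, -428.4, 17.7]
ee_rot: [-0.0, 0.993, -0.121, -0.0]
force: [0.3, 0.2, -0.6]
grip_width: 0.427
grip_force: 45.0
```

```bash
python3 -c "
from h import *
c=cap('wrist','w2.png')
to(467,177,130,43)"
```

```text
t 2.73 pos [ 516.1 -429.1   19.6] yaw -13.9 j6 0.95 w 0.42 F [ 0.4  0.1 -0.7] gf 44.98888581991196
shift cm [-19.29, -57.64, -11.14] turn [0.1, -0.1, -56.9]
```

View pics/w2.png

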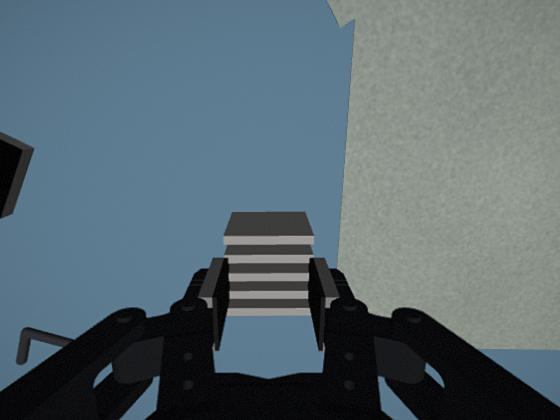

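The silver sink is held square between the pads at (268,275). I'm carrying it to the yellow pocket.

>>> step_arm(increments=[[[0,0,-6],[0,0,0],20],[[-0.5,-1.5,-11],[0,0,0],20],[[-2,-6,-11],[0,0,-5],20],[[-4,-12,-11],[0,0,-12],20],[[-6,-18,-11],[0,0,-20],20],[[-8,-24,-11],[0,0,-29],20],[[-10,-30,-11],[0,0,-38],20],[[-12,-36,-11],[0,0,-47],20]])

```text
time_s: 3.72
eef_pos: [485.6, -52.2, 128.1]
ee_rot: [0.0, 0.958, 0.287, 0.001]
force: [1.3, 1.0, -0.1]
grip_width: 0.426
grip_force: 45.3
```

```bash
python3 -c "
from h import *
to(467,177,130,43)"
```

```text
t 3.73 pos [485.6 -52.2 128.1] yaw 33.4 j6 0.64 w 0.43 F [ 1.3  1.  -0.1] gf 45.34528210759163
shift cm [11.06, -20.15, -0.2] turn [0.1, -0.0, -9.6]
```

>>> step_arm(increments=[[[2.8,-5,0],[0,0,-4],20],[[5.5,-10,0],[0,0,-9.5],20],[[8.3,-15.1,0],[0,0,-9.5],20],[[11.0,-20.1,0],[0,0,-9.5],20],[[11.0,-20.1,0],[0,0,-9.5],20],[[11.0,-20.1,0],[0,0,-9.5],20]])

```text
time_s: 4.47
eef_pos: [468.3, 174.1, 127.7]
ee_rot: [0.0, 0.932, 0.363, 0.0]
force: [0.1, 0.5, -1.2]
grip_width: 0.43
grip_force: 45.4
```

```bash
python3 -c "
from h import *
c=cap('wrist','w3.png')
to(467,177,14,43)"
```

```text
t 4.53 pos [468.4 173.6 127.7] yaw 42.6 j6 0.95 w 0.42 F [-0.1  0.6 -0.3] gf 45.35963416099548
shift cm [0.12, -0.35, 11.37] turn [0.0, -0.0, -0.4]
```

View pics/w3.png

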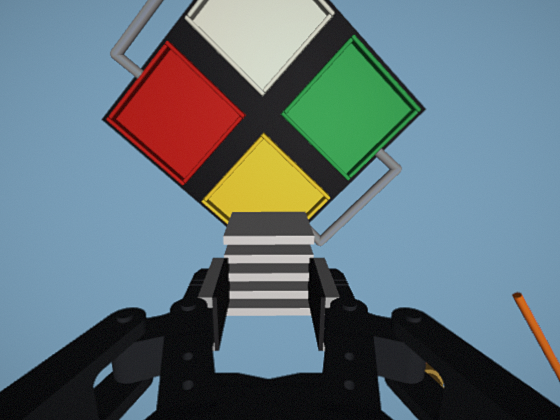

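The yellow pocket is straight ahead at (266,185), with red at (174,112) and green at (352,108) beside it. I'm re-measuring the pockets from this view.

```bash
python3 -c "
from h import *
c=cap('wrist')
top(c,174,112,90,18,(0,150,60),(6,255,255))
top(c,352,108,90,18,(45,80,40),(80,255,255))
to(467,177,16,43)"
```

```text
centre [468.7 274.9] size [79.1 79.4] yaw 89.5
centre [565.7 175.7] size [79.3 79.2] yaw 89.4
t 4.58 pos [468.5 173.4 127.7] yaw 42.5 j6 0.95 w 0.43 F [ 0.4 -0.2 -1. ] gf 45.36013215780258
shift cm [0.13, -0.37, 11.17] turn [0.0, -0.0, -0.5]
```

>>> step_arm(increments=[[[0.1,-0.3,5],[0,0,0],20],[[0.1,-0.3,9],[0,0,0],20],[[0.1,-0.3,10.7],[0,0,0],20],[[0.1,-0.3,11.0],[0,0,0],20],[[0.1,-0.3,11.2],[0,0,0],20],[[0.1,-0.3,11.2],[0,0,0],20]])

```text
time_s: 5.32
eef_pos: [467.6, 177.1, 16.3]
ee_rot: [0.0, 0.932, 0.363, 0.001]
force: [0.5, -1.6, 0.6]
grip_width: 0.427
grip_force: 45.6
```

>>> step_arm(increments=[[[0,0,0.1],[0,0,0],20],[[0,0,0.2],[0,0,0],20],[[0,0,0.2],[0,0,0],20]])

```text
time_s: 5.7
eef_pos: [467.8, 177.2, 16.0]
ee_rot: [0.001, 0.932, 0.364, 0.001]
force: [-7.0, -3.7, 20.9]
grip_width: 0.426
grip_force: 50.8
```

Contact with the floor (21 N). I'll release it slightly and rise.

>>> step_arm(increments=[[[0,0,-0.1],[0,0,0],58],[[0,0,-0.1],[0,0,0],58],[[0,0,-0.1],[0,0,0],60],[[0,0,-2],[0,0,0],60],[[0,0,-6],[0,0,0],60],[[0,0,-12],[0,0,0],100]])

```text
time_s: 6.45
eef_pos: [466.0, 177.1, 133.7]
ee_rot: [-0.0, 0.932, 0.363, -0.002]
force: [1.2, -0.2, -0.4]
grip_width: 0.801
grip_force: 0.0
```

```bash
python3 -c "
from h import *
c=cap('wrist')
top(c,268,275,90,45)
to(580,-273,180,48-90+0)
to(580,-273,180,48)"
```

```text
centre [466.3 176. ] size [36.4 40.5] yaw 42.7
t 6.5 pos [469.8 177.9 142.2] yaw 42.6 j6 0.95 w 0.87 F [3.3 0.4 9. ] gf 0.0
shift cm [-22.39, 40.66, -3.73] turn [-0.1, -0.7, 84.6]
t 6.5 pos [469.8 177.9 142.2] yaw 42.6 j6 0.95 w 0.87 F [3.3 0.4 9. ] gf 0.0
shift cm [-22.39, 40.66, -3.73] turn [0.4, -0.5, -5.4]
```

>>> step_arm(increments=[[[-2.8,5.1,-3.5],[0,0,0],100],[[-5.6,10.2,-3.5],[0,0,-2],100],[[-8.4,15.3,-3.5],[0,0,-5],100],[[-11.2,20.4,-3.5],[0,0,-5],100],[[-14,25.5,-3.5],[0,0,-5],100],[[-16.8,30.6,-3.5],[0,0,-5],100],[[-19.6,35.7,-3.5],[0,0,-5],100],[[-22.4,40.7,-3.5],[0,0,-5],100]])

```text
time_s: 7.5
eef_pos: [577.9, -275.8, 168.1]
ee_rot: [-0.0, 0.915, 0.404, 0.0]
force: [0.7, 0.6, 0.5]
grip_width: 0.997
grip_force: 0.0
```

>>> step_arm(increments=[[[0,0,0],[0,0,0],100],[[0,0,0],[0,0,0],100]])

```text
time_s: 7.75
eef_pos: [577.5, -273.3, 168.0]
ee_rot: [-0.001, 0.915, 0.404, -0.0]
force: [-0.5, 0.8, 0.7]
grip_width: 0.998
grip_force: 0.0
```

```bash
python3 -c "
from h import *
c=cap('wrist','w4.png')
to(596.5,-288.2,7,48)"
```

```text
t 7.8 pos [ 577.6 -272.8  168.4] yaw 47.7 j6 0.11 w 1.0 F [ 0.4 -0.1  0.7] gf 0.0
shift cm [0.13, 2.44, 16.14] turn [-0.0, -0.0, -0.3]
```

View pics/w4.png

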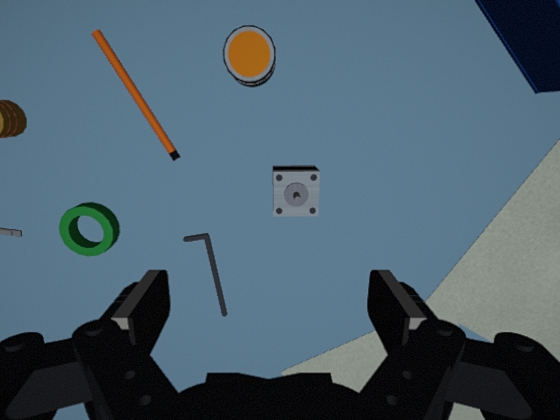

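Motor top at (296,194), square to the gripper and to the right of the centre line. The amber lens at (249,53) is clear of the fingers.

```bash
python3 -c "
from h import *
c=cap('wrist')
top(c,296,194,36,36)
top(c,249,53,36,46,(5,120,100),(25,255,255))
to(596.5,-288.2,7,48)"
```

```text
centre [ 596.1 -289.9] size [41.5 42.1] yaw 47.7
centre [ 644.3 -177. ] size [32.6 32.2] yaw 0.3
t 7.85 pos [ 577.7 -272.7  168.6] yaw 47.7 j6 0.11 w 1.0 F [-0.2 -0.3 -0.2] gf 0.0
shift cm [0.12, 2.44, 16.16] turn [-0.0, -0.0, -0.3]
```

>>> step_arm(increments=[[[0.1,2.5,2],[0,0,0],100],[[0.1,2.5,6],[0,0,0],100],[[0.1,2.5,11],[0,0,0],100],[[0.1,2.5,15],[0,0,0],100],[[0.1,2.5,16.2],[0,0,0],100],[[0.1,2.5,16.2],[0,0,0],100],[[0.1,2.5,16.2],[0,0,0],30],[[0.1,2.5,16.2],[0,0,0],30]])

```text
time_s: 8.85
eef_pos: [597.4, -290.4, 8.0]
ee_rot: [0.001, 0.915, 0.404, 0.001]
force: [-0.7, -0.1, 0.1]
grip_width: 0.606
grip_force: 0.0
```

>>> step_arm(increments=[[[0,0,0],[0,0,0],20],[[0,0,0],[0,0,0],20],[[0,0,0],[0,0,0],20],[[0,0,0],[0,0,0],20]])

```text
time_s: 9.35
eef_pos: [597.2, -290.3, 8.1]
ee_rot: [0.001, 0.915, 0.404, 0.0]
force: [-2.2, 1.5, 6.0]
grip_width: 0.462
grip_force: 44.4
```

```bash
python3 -c "
from h import *
to(468.7,275,140,43)"
```

```text
t 9.35 pos [ 597.2 -290.3    8.1] yaw 47.6 j6 0.11 w 0.46 F [-2.2  1.5  6. ] gf 44.41757261753082
shift cm [33.09, -47.58, -13.27] turn [0.1, -0.0, 4.6]
```

>>> step_arm(increments=[[[0,0,-6],[0,0,0],20],[[0.5,-0.7,-12],[0,0,0],20],[[3.5,-5,-13.3],[0,0,0],20],[[7,-10,-13.3],[0,0,0],20],[[10.5,-15,-13.3],[0,0,2],20],[[14,-20,-13.3],[0,0,4.6],20],[[17.5,-25,-13.3],[0,0,4.6],20],[[21,-30,-13.3],[0,0,4.6],20]])

```text
time_s: 10.35
eef_pos: [516.0, 69.1, 139.8]
ee_rot: [0.0, 0.93, 0.366, 0.0]
force: [1.6, 0.5, -2.3]
grip_width: 0.454
grip_force: 45.6
```

>>> step_arm(increments=[[[3,-4.4,0],[0,0,0],20],[[6,-8.8,0],[0,0,0],20],[[9,-13.2,0],[0,0,0],20],[[12,-17.5,0],[0,0,0],20],[[12,-17.5,0],[0,0,0],20],[[12,-17.5,0],[0,0,0],20]])

```text
time_s: 11.1
eef_pos: [485.1, 276.8, 139.5]
ee_rot: [0.0, 0.93, 0.367, -0.0]
force: [-0.9, -0.6, -2.6]
grip_width: 0.458
grip_force: 45.7
```

```bash
python3 -c "
from h import *
to(468.7,275,16,43)"
```

```text
t 11.1 pos [485.1 276.8 139.5] yaw 43.0 j6 1.13 w 0.46 F [-0.9 -0.6 -2.6] gf 45.67440569400787
shift cm [-1.32, -0.99, 12.35] turn [0.0, 0.0, 0.0]
```

>>> step_arm(increments=[[[-1.3,-1.0,2],[0,0,0],20],[[-1.3,-1.0,6],[0,0,0],20],[[-1.3,-1.0,10],[0,0,0],20],[[-1.3,-1.0,12],[0,0,0],20],[[-1.3,-1.0,12.3],[0,0,0],20],[[-1.3,-1.0,12.4],[0,0,0],20],[[-1.3,-1.0,12.4],[0,0,0],20]])

```text
time_s: 11.98
eef_pos: [469.5, 275.5, 16.5]
ee_rot: [0.0, 0.93, 0.366, 0.001]
force: [0.5, 0.2, -1.7]
grip_width: 0.455
grip_force: 45.8
```

>>> step_arm(increments=[[[0,0,0.1],[0,0,0],20],[[0,0,0.15],[0,0,0],20],[[0,0,0.15],[0,0,0],20]])

```text
time_s: 12.35
eef_pos: [469.3, 275.8, 15.1]
ee_rot: [0.0, 0.93, 0.367, 0.001]
force: [-1.6, -2.1, 6.8]
grip_width: 0.455
grip_force: 47.9
```

>>> step_arm(increments=[[[0,0,0],[0,0,0],60],[[0,0,0],[0,0,0],60],[[0,0,0],[0,0,0],62],[[0,0,-2],[0,0,0],62],[[0,0,-6],[0,0,0],62],[[0,0,-12],[0,0,0],80],[[0,0,-14],[0,0,0],100],[[0,0,-14],[0,0,0],100]])

```text
time_s: 13.35
eef_pos: [469.4, 275.8, 155.1]
ee_rot: [0.0, 0.93, 0.367, 0.001]
force: [-0.1, -0.3, -0.6]
grip_width: 0.998
grip_force: 0.0
```

```bash
python3 -c "
from h import *
c=cap('wrist','w5.png')
to(645,-80,170,48)"
```

```text
t 13.4 pos [468.7 275.5 153.6] yaw 43.0 j6 1.14 w 1.0 F [-0.3 -0.9 -0.3] gf 0.0
shift cm [-11.36, 38.03, -1.65] turn [-0.0, 0.0, -5.0]
```

View pics/w5.png

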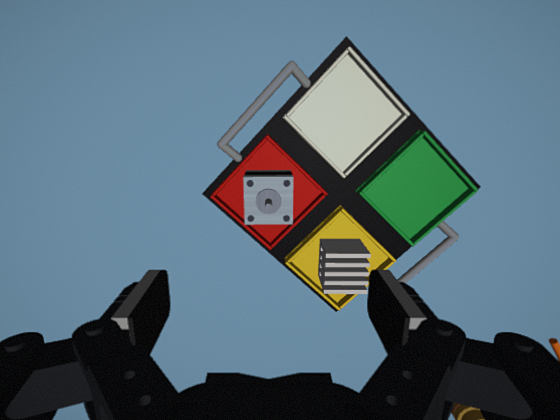

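Motor (269,198) and silver sink (345,265) both stand upright in their pockets. Next is the blue lens.

>>> step_arm(increments=[[[-1.5,4.8,-1.5],[0,0,0],100],[[-3,9.6,-1.5],[0,0,0],100],[[-4.5,14.4,-1.5],[0,0,0],100],[[-6,19.2,-1.5],[0,0,0],100],[[-7.5,24,-1.5],[0,0,0],100],[[-9,29,-1.5],[0,0,0],100],[[-10.4,34,-1.5],[0,0,0],100],[[-11.4,38,-1.5],[0,0,0],100]])

```text
time_s: 14.4
eef_pos: [644.7, -81.9, 166.6]
ee_rot: [-0.001, 0.931, 0.366, -0.001]
force: [-0.2, 1.1, 0.4]
grip_width: 0.997
grip_force: 0.0
```

>>> step_arm(increments=[[[0,0,0],[0,0,0],100],[[0,0,0],[0,0,0],100]])

```text
time_s: 14.65
eef_pos: [644.0, -79.4, 167.4]
ee_rot: [-0.001, 0.93, 0.367, -0.001]
force: [-0.1, -0.0, 0.0]
grip_width: 0.999
grip_force: 0.0
```

```bash
python3 -c "
from h import *
c=cap('wrist','w6.png')
h=cv2.cvtColor(c['img'],cv2.COLOR_RGB2HSV); m=cv2.inRange(h,(113,150,60),(130,255,255)); n,l,st,ce=cv2.connectedComponentsWithStats(m); i=1+np.argmax(st[1:,4]); print(st[i],ce[i],onz(c,*ce[i],46))
top(c,int(ce[i][0]),int(ce[i][1]),60,46,(113,150,60),(130,255,255))
to(669,-55,8,43)"
```

```text
[ 250  139   38   38 1160] [268.22413793 157.42844828] [669.20677077 -55.23236477  46.        ]
centre [669.1 -55.6] size [31.6 31.9] yaw 43.0
t 14.7 pos [644.1 -79.  167.9] yaw 43.1 j6 0.52 w 1.0 F [ 0.7 -0.5 -0.1] gf 0.0
shift cm [3.47, -0.02, 15.99] turn [-0.1, 0.0, 0.1]
```

View pics/w6.png

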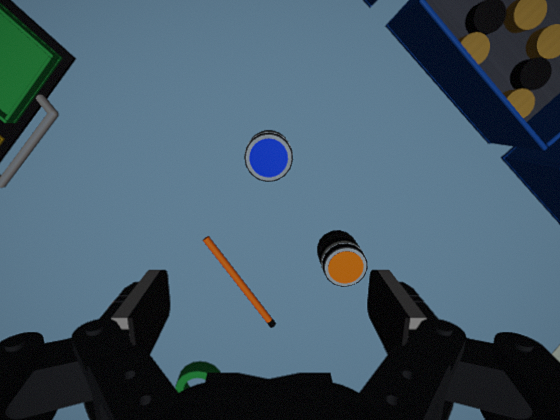

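Blue lens at (268,157), amber at (345,266). The measured blue centre (669.2, -55.4) agrees with the top view. I'll shift at height first, then descend.

>>> step_arm(increments=[[[3.5,0,1],[0,0,0],100],[[3.5,0,5],[0,0,0],100],[[3.5,0,10],[0,0,0],100],[[3.5,0,14.5],[0,0,0],100],[[3.5,0,15.7],[0,0,0],100],[[3.5,0,15.7],[0,0,0],80],[[3.5,0,15.7],[0,0,0],30],[[3.5,0,15.7],[0,0,0],30]])

```text
time_s: 15.7
eef_pos: [671.3, -56.2, 14.5]
ee_rot: [0.001, 0.93, 0.367, 0.001]
force: [-1.7, 0.7, 5.7]
grip_width: 0.461
grip_force: 44.6
```

>>> step_arm(increments=[[[0,0,0],[0,0,0],20],[[0,0,0],[0,0,0],20],[[0,0,0],[0,0,0],20],[[0,0,0],[0,0,0],20]])

```text
time_s: 16.2
eef_pos: [671.3, -56.3, 14.5]
ee_rot: [0.001, 0.93, 0.367, 0.001]
force: [-1.6, 1.0, 7.1]
grip_width: 0.46
grip_force: 44.4
```

```bash
python3 -c "
from h import *
to(566.6,274,145,43)"
```

```text
t 16.2 pos [671.3 -56.3  14.5] yaw 43.0 j6 0.56 w 0.46 F [-1.6  1.   7.1] gf 44.40178871154785
shift cm [14.9, -31.25, -13.11] turn [0.2, -0.1, 0.0]
```

>>> step_arm(increments=[[[0,0,-6],[0,0,0],20],[[0.5,-1,-12],[0,0,0],20],[[2.9,-6,-13],[0,0,0],20],[[5.3,-11.1,-13],[0,0,0],20],[[7.7,-16.2,-13],[0,0,0],20],[[10.1,-21.2,-13],[0,0,0],20],[[12.5,-26.3,-13],[0,0,0],20],[[14.9,-31.2,-13],[0,0,0],20]])

```text
time_s: 17.2
eef_pos: [565.8, 275.4, 143.3]
ee_rot: [0.0, 0.93, 0.367, 0.001]
force: [0.8, -1.1, -0.1]
grip_width: 0.457
grip_force: 45.7
```

>>> step_arm(increments=[[[0,0,0],[0,0,0],20],[[0,0,0],[0,0,0],20]])

```text
time_s: 17.45
eef_pos: [566.7, 273.2, 142.7]
ee_rot: [0.0, 0.93, 0.367, 0.0]
force: [0.4, -0.3, -0.5]
grip_width: 0.456
grip_force: 45.7
```

```bash
python3 -c "
from h import *
to(566.6,274,22.5,43)"
```

```text
t 17.45 pos [566.7 273.2 142.7] yaw 43.0 j6 1.08 w 0.46 F [ 0.4 -0.3 -0.5] gf 45.70474147796631
shift cm [0.04, -0.07, 12.02] turn [0.0, -0.0, 0.0]
```

>>> step_arm(increments=[[[0,0,5],[0,0,0],20],[[0,0,9],[0,0,0],20],[[0,0,11.5],[0,0,0],20],[[0,0,11.9],[0,0,0],20],[[0,0,12.0],[0,0,0],20],[[0,0,12.1],[0,0,0],20],[[0,0,12.1],[0,0,0],20]])

```text
time_s: 18.32
eef_pos: [566.7, 273.7, 21.7]
ee_rot: [0.0, 0.93, 0.367, 0.001]
force: [0.3, -0.1, -0.1]
grip_width: 0.46
grip_force: 45.7
```

>>> step_arm(increments=[[[0,0,0.1],[0,0,0],20],[[0,0,0.15],[0,0,0],20],[[0,0,0.15],[0,0,0],20]])

```text
time_s: 18.7
eef_pos: [566.9, 273.9, 21.5]
ee_rot: [0.0, 0.93, 0.367, 0.001]
force: [-4.4, -2.3, 11.7]
grip_width: 0.462
grip_force: 47.0
```

Contact. Release, rise, and head for the bushing.

>>> step_arm(increments=[[[0,0,0],[0,0,0],60],[[0,0,0],[0,0,0],60],[[0,0,0],[0,0,0],62],[[0,0,-2],[0,0,0],62],[[0,0,-6],[0,0,0],62],[[0,0,-12],[0,0,0],80],[[0,0,-14],[0,0,0],100],[[0,0,-14],[0,0,0],100]])

```text
time_s: 19.7
eef_pos: [566.9, 273.8, 160.8]
ee_rot: [0.0, 0.93, 0.367, 0.001]
force: [0.7, 0.3, 0.0]
grip_width: 1.002
grip_force: 0.0
```

```bash
python3 -c "
from h import *
c=cap('wrist')
h=cv2.cvtColor(c['img'],cv2.COLOR_RGB2HSV); m=cv2.inRange(h,(113,150,60),(130,255,255)); n,l,st,ce=cv2.connectedComponentsWithStats(m); i=1+np.argmax(st[1:,4]); print(st[i],ce[i],onz(c,*ce[i],53))
to(417,-79,160,43)"
```

```text
[ 249  184   39   38 1143] [267.90463692 202.57217848] [565.90851501 273.25563452  53.        ]
t 19.75 pos [566.2 273.6 158.9] yaw 43.0 j6 1.08 w 1.0 F [-0.4 -0.7 -0.1] gf 0.0
shift cm [-34.96, 15.6, -0.1] turn [-0.0, 0.0, 0.0]
```

>>> step_arm(increments=[[[-5,2.2,0],[0,0,0],100],[[-10,4.5,0],[0,0,0],100],[[-15,6.7,0],[0,0,0],100],[[-20,8.9,0],[0,0,0],100],[[-25,11.1,0],[0,0,0],100],[[-30,13.4,0],[0,0,0],100],[[-35,15.6,0],[0,0,0],100],[[-35,15.6,0],[0,0,0],100]])

```text
time_s: 20.75
eef_pos: [415.3, -81.3, 158.1]
ee_rot: [-0.001, 0.931, 0.364, -0.001]
force: [-0.1, 0.7, -0.8]
grip_width: 1.002
grip_force: 0.0
```

>>> step_arm(increments=[[[0,0,0],[0,0,0],100]])

```text
time_s: 20.88
eef_pos: [416.6, -78.6, 158.6]
ee_rot: [-0.001, 0.93, 0.366, -0.001]
force: [1.0, -1.1, -0.4]
grip_width: 1.001
grip_force: 0.0
```

```bash
python3 -c "
from h import *
c=cap('wrist','w7.png')
to(440,-57,6,43)"
```

```text
t 20.93 pos [416.8 -78.3 158.7] yaw 43.1 j6 0.36 w 1.0 F [ 0.6 -0.4  1.1] gf 0.0
shift cm [3.15, 0.06, 15.27] turn [-0.1, 0.0, 0.1]
```

View pics/w7.png

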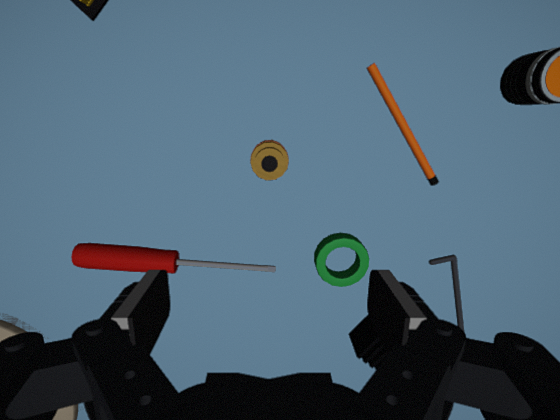

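Bushing dot at (270,163). The screwdriver and green ring lie about 70 px below it, clear of the fingers.

```bash
python3 -c "
from h import *
c=cap('wrist')
top(c,270,163,15,42,(0,0,0),(180,255,70))
to(440,-57,6,43)"
```

```text
centre [439.5 -58. ] size [12.7 12.8] yaw 43.1
t 20.98 pos [416.9 -78.1 158.9] yaw 43.1 j6 0.36 w 1.0 F [ 0.5 -0.5 -0.4] gf 0.0
shift cm [3.13, 0.05, 15.29] turn [-0.1, 0.0, 0.1]
```

>>> step_arm(increments=[[[3.1,0.1,1],[0,0,0],100],[[3.1,0.1,6],[0,0,0],100],[[3.1,0.1,11],[0,0,0],100],[[3.1,0.1,14.5],[0,0,0],100],[[3.1,0.1,15.4],[0,0,0],100],[[3.1,0.1,15.4],[0,0,0],80],[[3.1,0.1,15.4],[0,0,0],20],[[3.1,0.1,15.4],[0,0,0],15]])

```text
time_s: 21.98
eef_pos: [440.8, -58.9, 6.4]
ee_rot: [0.001, 0.93, 0.367, 0.001]
force: [-0.1, -0.2, -0.5]
grip_width: 0.381
grip_force: 0.0
```

>>> step_arm(increments=[[[0,0,0],[0,0,0],15],[[0,0,0],[0,0,0],15],[[0,0,0],[0,0,0],15],[[0,0,0],[0,0,0],15]])

```text
time_s: 22.48
eef_pos: [440.7, -58.9, 6.4]
ee_rot: [0.0, 0.93, 0.367, 0.001]
force: [-1.3, 1.1, 7.0]
grip_width: 0.278
grip_force: 43.7
```

```bash
python3 -c "
from h import *
to(565.7,175.7,140,43)"
```

```text
t 22.48 pos [440.7 -58.9   6.4] yaw 43.0 j6 0.42 w 0.28 F [-1.3  1.1  7. ] gf 43.71263802051544
shift cm [25.15, -8.61, -13.36] turn [0.1, -0.0, 0.0]
```

Opening 0.278 suggests the pads may be on the narrow part, so I'm looking.

```bash
python3 -c "
from h import *
c=cap('wrist','w8.png')
s=cap('scene'); im=s['img'][110:290,180:400]; cv2.imwrite('pics/s8.png',cv2.resize(im[:,:,::-1],None,fx=3,fy=3,interpolation=cv2.INTER_CUBIC))
E=np.array(s['extrinsics'])
"
```

```text
(no output)
```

View pics/w8.png

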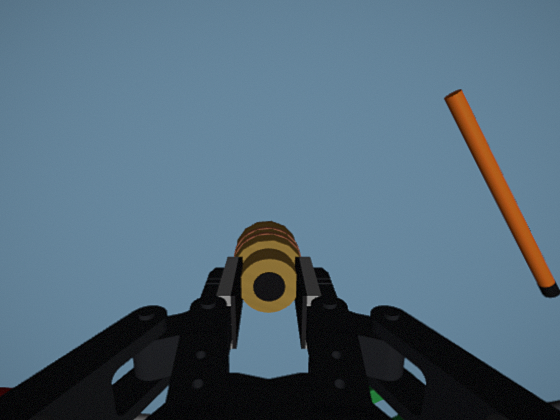

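View pics/s8.png

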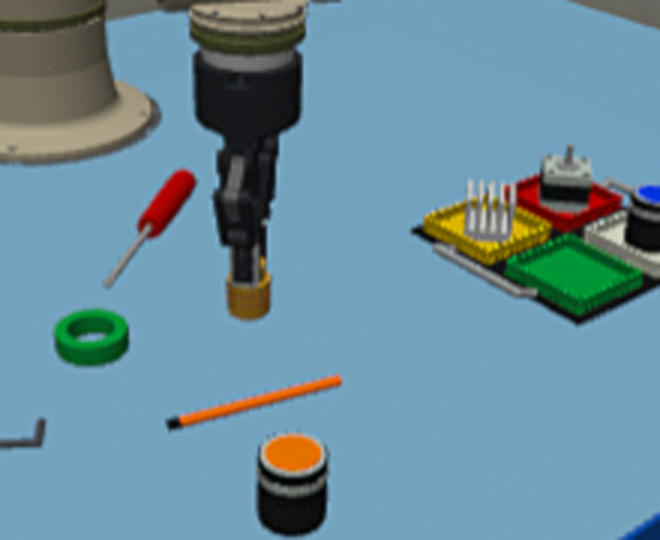

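The pads sit at the top of the bushing: the gap is about 26 mm and the tips are near the step. I'll reopen, go lower and regrip.

>>> step_arm(increments=[[[0,0,0],[0,0,0],65],[[0,0,0],[0,0,0],65],[[0,0,0],[0,0,0],65],[[0,0,0.3],[0,0,0],65],[[0,0,0.5],[0,0,0],65],[[0,0,0.5],[0,0,0],65]])

```text
time_s: 23.32
eef_pos: [440.1, -58.7, 0.3]
ee_rot: [-0.0, 0.93, 0.367, -0.0]
force: [-0.2, -0.6, 0.0]
grip_width: 0.653
grip_force: 0.0
```

>>> step_arm(increments=[[[0,0,0],[0,0,0],20],[[0,0,0],[0,0,0],15],[[0,0,0],[0,0,0],15],[[0,0,0],[0,0,0],15],[[0,0,0],[0,0,0],15]])

```text
time_s: 23.95
eef_pos: [440.3, -58.8, 0.9]
ee_rot: [0.0, 0.93, 0.367, 0.0]
force: [-2.4, 0.1, 4.5]
grip_width: 0.359
grip_force: 44.0
```

Opening is now 0.36, which is the 34 mm part. Lifting and carrying.

>>> step_arm(increments=[[[0,0,-2],[0,0,0],15],[[0,0,-6],[0,0,0],15],[[0,0,-12],[0,0,0],15],[[5,-1.7,-14],[0,0,0],15],[[10,-3.4,-14],[0,0,0],15],[[15,-5.1,-14],[0,0,0],15],[[20,-6.9,-14],[0,0,0],15],[[25.1,-8.6,-14],[0,0,0],15]])

```text
time_s: 24.95
eef_pos: [565.5, 177.0, 140.3]
ee_rot: [-0.0, 0.93, 0.367, -0.0]
force: [0.7, -1.4, -1.5]
grip_width: 0.361
grip_force: 44.8
```

>>> step_arm(increments=[[[0,0,0],[0,0,0],15],[[0,0,0],[0,0,0],15]])

```text
time_s: 25.2
eef_pos: [564.6, 175.0, 140.1]
ee_rot: [-0.0, 0.93, 0.367, -0.001]
force: [0.3, -0.4, -1.1]
grip_width: 0.355
grip_force: 44.9
```

```bash
python3 -c "
from h import *
c=cap('wrist','w9.png')
to(565.7,175.7,8.5,43)"
```

```text
t 25.25 pos [564.7 174.5 140.3] yaw 43.0 j6 0.92 w 0.36 F [ 0.7  0.3 -0.9] gf 44.861165285110474
shift cm [0.16, -0.01, 13.18] turn [-0.0, 0.0, -0.0]
```

View pics/w9.png

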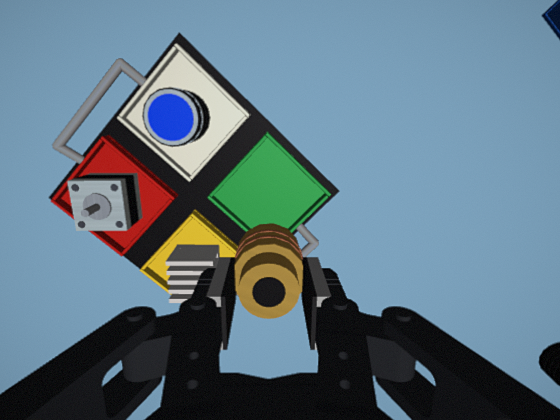

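The bushing is held upright at (268,270), and the other three parts are standing in their pockets. Lowering.

>>> step_arm(increments=[[[0.1,0,5],[0,0,0],15],[[0.1,0,10],[0,0,0],15],[[0.1,0,12.5],[0,0,0],15],[[0.1,0,12.9],[0,0,0],15],[[0.1,0,13.1],[0,0,0],15],[[0.1,0,13.1],[0,0,0],15]])

```text
time_s: 26.0
eef_pos: [566.5, 175.9, 10.8]
ee_rot: [0.0, 0.93, 0.366, 0.001]
force: [0.3, 0.4, -1.7]
grip_width: 0.36
grip_force: 44.9
```

>>> step_arm(increments=[[[0,0,0.1],[0,0,0],15],[[0,0,0.1],[0,0,0],15]])

```text
time_s: 26.25
eef_pos: [566.0, 176.1, 8.9]
ee_rot: [0.0, 0.93, 0.367, 0.0]
force: [0.2, -0.0, -1.2]
grip_width: 0.361
grip_force: 44.9
```

>>> step_arm(increments=[[[0,0,0.1],[0,0,0],15],[[0,0,0.1],[0,0,0],15],[[0,0,0.1],[0,0,0],15]])

```text
time_s: 26.62
eef_pos: [566.0, 176.1, 7.9]
ee_rot: [0.0, 0.93, 0.367, 0.0]
force: [-1.6, -0.9, 4.7]
grip_width: 0.359
grip_force: 45.6
```

>>> step_arm(increments=[[[0,0,0],[0,0,0],50],[[0,0,0],[0,0,0],50],[[0,0,0],[0,0,0],50],[[0,0,-2],[0,0,0],50],[[0,0,-6],[0,0,0],50],[[0,0,-12],[0,0,0],80],[[0,0,-16],[0,0,0],100],[[0,0,-16],[0,0,0],100]])

```text
time_s: 27.62
eef_pos: [567.2, 176.2, 170.8]
ee_rot: [0.001, 0.93, 0.367, 0.003]
force: [0.2, -0.3, -1.1]
grip_width: 1.002
grip_force: 0.0
```

>>> step_arm(increments=[[[-5,0,0],[0,0,0],100],[[-8,0,0],[0,0,0],100],[[-8,0,0],[0,0,0],100]])

```text
time_s: 28.0
eef_pos: [506.1, 120.6, 166.8]
ee_rot: [-0.0, 0.931, 0.366, -0.001]
force: [0.9, -0.2, 0.2]
grip_width: 0.997
grip_force: 0.0
```

```bash
python3 -c "
from h import *
w=cap('wrist')['img']; s=cap('scene')['img']
cv2.imwrite('pics/f.png',cv2.resize(np.hstack([w,s])[:,:,::-1],(800,300),interpolation=cv2.INTER_AREA)); print(ctrl.sense()['time_s'])"
```

```text
28.1
```

View pics/f.png

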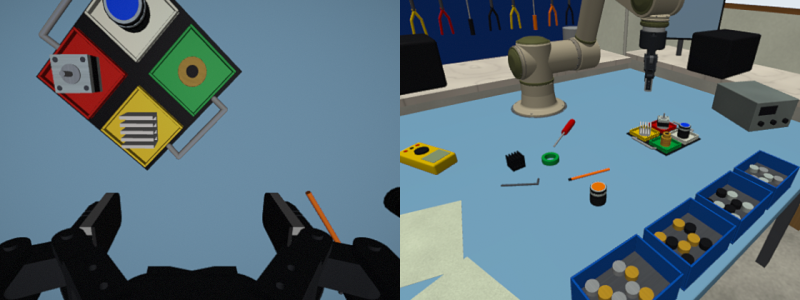

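All four parts stand in their pockets, with the bushing central in green at (192,72). The amber lens (598,194) and black sink (515,160) are still in place, so I'm handing in.

```bash
python3 -c "
from rig import ctrl
print(ctrl.finish_job())"
```

```text
the job is handed in; nothing more can be done
None
```

I kitted all four parts upright in their own pockets, left the amber lens and black heat sink where they stood, and handed the job in at about 28 s; no verdict came back.

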